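# Index the vial carrier and log it

## Task

Push the carrier of sample vials along its rail to the station marked by the green flag until you feel the hidden catch drop in and hold it, without forcing it past the catch; the flag shows the place only to about a centimetre. Then log the batch on the grey tally counter: gently swing its red-knobbed lever all the way to its stop and let it spring back. Leave the bottles and pots around them where they stand.

Things in the scene. Friction and masses are not known exactly. Their poses are not given: they have to be found in the camera images.
- rail: Fixed low aluminium rail on the table, 484 mm long (its y; all sizes here in mm) by 84 wide (x) by 30 high (z). Origin: middle of its underside. The carrier travels along the rail's +y. A black end block 30 high closes each end.
- carrier (a joint): Travel of the carrier along the rail's +y, m, 0 to 0.29; 0 is the starting end (carrier_mid then 130 on the -y side of the rail's origin). It slides with about 1.5 N of friction and cannot be lifted off.
- carrier_mid (a point): Middle of the carrier's black top plate, 40 above the table, axes as the rail's; a small green square on the plate's +x edge marks the same place along the rail. Plate 74 wide (x), from 95 behind (-y) to 60 ahead (+y). On it a plywood block, 60 wide, 45 behind to 55 ahead, holds six fixed amber vials, tops 100 above the table.
- push_post (a point): On the axis of the carrier's upright steel push post with a blue top, 12 diameter (top 16), from 40 to 108 above the table; this point is 85 above the table, 83 behind carrier_mid. Push its -y side, or pinch it from above (32 free to the plywood block).
- flag: Fixed green flag on a thin post beside the rail (+x side), 55 from the rail's centre line, 90 tall, 24 wide. Origin: centre of its underside, axes as the rail's. The catch lies beside it, up to 10 before or after it along the rail; the carrier is caught when carrier_mid is beside the catch.
- catch (a joint): Sprung catch hidden in the rail: m pressed down. 0: up (free, or home in the carrier's notch). The carrier's nose rides up on it (push up to 6 N) from 47 to 28 before home and holds it down 0.005; then it drops into the notch and the carrier jumps the last few mm home. Pushing on takes 6 N, rising to about 30 N within 6 mm; forced past, it is pressed 0.008.
- counter: Fixed grey tally counter, 84 x 84 x 50 on a 100 x 100 black foot mat. Origin: centre of its underside. Its front (-x) has the number window.
- lever_pivot (a point): Upright axis of the lever, on the counter's centre, 59 above the table; axes as the counter's.
- lever (a joint): Swing of the lever, rad. 0: at rest, pointing to the counter's +y. It swings clockwise seen from above (the knob goes towards the counter's +x) to a hard stop at 1.1. The spring needs 1 N rising to about 4 N at the knob and brings it back when let go.
- lever_knob (a point): On the axis of the lever's upright red knob, 14 diameter, 50 from lever_pivot, from 61 to 103 above the table; this point is 87 above the table.
- vial_block: Fixed plywood block 90 x 90 with four vials, 75 tall. Origin: centre of its underside. A bystander.
- amber_bottle: loose small amber bottle, white cap, 42 mm diameter, 85 mm tall. Origin: centre of its underside. A bystander.
- clear_bottle: loose clear bottle, red cap, 52 mm diameter, 130 mm tall. Origin: centre of its underside. A bystander.
- white_jar: loose white jar, 60 mm diameter, 60 mm tall. Origin: centre of its underside. A bystander.
- beaker: loose glass beaker, 64 mm diameter, 80 mm tall. Origin: centre of its underside. A bystander.
- pen_pot: loose grey pot, 72 mm diameter, 90 mm tall. Origin: centre of its underside. A bystander.
- dropper: loose amber dropper bottle, 28 mm diameter, 70 mm tall. Origin: centre of its underside. A bystander.
Mind the look-alikes: they are no part of the job. Leave any purple or turquoise look-alike of the counter alone.

How it is judged:
By the outcome, as a careful person would: the job done as asked, in the order asked, and still so for the second after the job is handed in, with the robot touching nothing.
It also fails if it takes over 59 s, if anything falls off the work surface, if the arm or the gripper's body presses on something with over 40 N, if the wrist force passes 120 N, or if a joint passes its speed limit or range.

## Robot

A 6-joint arm with a two-finger parallel gripper is mounted at the origin on the work surface. World frame = base frame: x ahead of the robot, y to its left, z up, the work surface at z = 0. Lengths are in m, angles in rad, forces in N, time in s.
With the tool pointing down it reaches from about 0.3 to 0.825 m from the base axis. Payload 5.4 kg.
Tool frame: the origin (TCP) lies between the finger pads; the fingertips stand 17 mm ahead of it and the grasp point (between the pads) lies 2 mm behind it; z points along the fingers, x is the direction in which the jaws open and shut, and the axes are right-handed (so a half turn about z gives the same grasp; the last joint's range is limited). The gripper opens to 92 mm and grips with 3 to 60 N. Pads are 20 mm wide; open, the fingers measure 128 mm over their backs; the gripper's body (75 mm by 189 mm) begins 69 mm behind the grasp point.
Start: joints at [-1.355, 0.158, 1.597, -0, 1.386, -0.21], TCP at [0.237, -0.524, 0.232] pointing down, gripper open.
Joint ranges: [-2.91, 2.91], [-0.94, 2.29], [0.18, 2.7], [-1.29, 4.43], [0.17, 2.64], [-3, 3]. Speed limits (rad/s): [2.57, 2.57, 3.14, 3.14, 3.14, 3.14].

## Interface

Orientations are given as a rotation vector (axis times angle).
In Python, from workcell import manip gives the robot as it stands.
- The arm moves only by the shell command python3 -m creep 'ROWS' [OPENING] [FORCE]. ROWS is JSON, a list of rows, each an object of numbers: "tx", "ty", "tz": the shift along the world's x, y, z in cm; "turn": the turn about the world's z in rad. A call has exactly 10 rows; each row is the pose to reach, as a shift and turn from the pose commanded when the call began; what a row does not reach only later rows make up. A row lasts 1/8 s, in which the tool goes at most 62.5 mm and 10.7 degrees, less where a joint would pass 70% of its speed; a pose out of reach is approached as far as the arm can. A call with a gripper value outside its range is refused whole. OPENING is the finger opening in cm, from 0 to 9.19, set as the call begins (- or left out, the last holds). The fingers move at their own pace and stop on an object; FORCE is the grip in N (left out, the last holds). Time passes only in rows, so rows that repeat a pose let the fingers close, or fill a call up. It gives the time, the measured TCP pose, the force and the opening at its end, in the units of the state.
- manip.observe(): the state, without advancing time (a new reading comes with each control period).
- manip.capture(name): name is "scene" or "top" or "wrist"; returns a dict with "frame" (400x640x3 uint8, blue, green, red), "depth" (400x640 float32, m along the optical axis (not along the pixel's ray), 0 where there is no reading), "fx", "fy", "cx", "cy" (pixels), "D" ([k1, k2, p1, p2, k3] as OpenCV has them; the pictures are not rectified), "rvec" (rotation vector, rad) and "tvec" (3), from world to camera coordinates, as OpenCV has them; the wrist camera has in their place "hand_eye" (4x4, takes a point from camera to tool coordinates, whose origin is the TCP and whose axes are the tool frame's). Camera axes: x right, y down, z forward; pixel columns grow to the right and rows downward; lengths in m; the calibration is good to about 2 mm. A picture is of the moment at which its call begins: read the wrist's pose just before it.
- manip.sign_off(): hands the job in, once; it reports no verdict.
Trained networks look in the newest picture that a camera, given by its name, has taken for a name from the list of things; names that differ only in an ending like _2 or _b are one class to them, and where a whole thing is asked for, a point or a joint stands for the part that bears it (a point fixed in the world has none). Each returns a list of dicts, best first, with "score" (0 to 1); they miss things now and then, are a little off and sometimes report something else, mostly with a low value. They report only what shows in the picture. A call takes as long as a camera call. They do not tell look-alikes from the thing itself.
- manip.find_in(camera, thing): "bbox" ([centre column, centre row, width, height] in pixels, round what is visible of it).
- manip.cut_out(camera, thing): "mask" (400x640 bool, what is visible of it) and "bbox" ([centre column, centre row, width, height] in pixels, round what is visible of it).
The state is a dict: "time_s": time; "joint_pos": joint angles; "dq": joint speeds; "tau": joint torques, N m; "eef_pos": TCP position; "tcp_rot": TCP orientation; "force": force on the tool from outside, world axes, zero at the start; "torque": the same for the moment, N m; "gripper_width": finger opening in m.
Only numpy, scipy, OpenCV 4.12 (cv2) and the standard library are available. Lean on these libraries where they do the work, as an engineer would, in place of code of your own. Each camera call takes 0.05 s, during which the arm holds its last target.

## Working session

There is one attempt and no reset: what is moved stays moved. The work goes in short steps, Python scripts to look and compute and a shell command to move; the robot and the scene stay as the last step left them, time stands still between calls to the robot, and variables do not carry over. Pictures are saved under pics/ and viewed, and the job is handed in when it is done.

```bash
ls; mkdir -p pics; python3 - <<'E'
from workcell import manip
import cv2
s=manip.observe();print({k:s[k] for k in('time_s','eef_pos','tcp_rot','force','gripper_width')})
for c in('scene','top'):
    d=manip.capture(c);cv2.imwrite(f'pics/{c}0.png',d['frame'])
    for t in('rail','push_post','flag','counter','lever_knob','carrier'):
        print(c,t,[([round(float(v)) for v in r['bbox']],round(float(r['score']),2)) for r in manip.find_in(c,t)][:4])
E
```

```text
pics
{'time_s': 0.0, 'eef_pos': array([ 0.23734897, -0.52310137,  0.23063222]), 'tcp_rot': array([-2.63958838e+00,  1.70124331e+00,  2.06499170e-03]), 'force': array([-0.60474626, -0.2818017 ,  0.2424129 ]), 'gripper_width': 0.0916061439769957}
scene rail [([333, 247, 115, 113], 0.89)]
scene push_post [([308, 215, 45, 51], 0.71)]
scene flag [([327, 262, 4, 22], 0.51)]
scene counter [([431, 214, 42, 42], 0.89), ([468, 259, 51, 42], 0.88), ([409, 246, 40, 44], 0.69), ([308, 215, 44, 50], 0.27)]
scene lever_knob [([440, 207, 22, 11], 0.7), ([415, 240, 20, 18], 0.66), ([479, 253, 25, 16], 0.66)]
scene carrier [([307, 217, 42, 46], 0.71)]
top rail [([306, 183, 148, 33], 0.75)]
top push_post [([334, 187, 48, 21], 0.79), ([308, 184, 146, 32], 0.51)]
top flag []
top counter [([200, 266, 42, 36], 0.81), ([248, 239, 41, 31], 0.77), ([259, 287, 42, 37], 0.74)]
top lever_knob [([239, 239, 27, 10], 0.63), ([251, 289, 24, 8], 0.52), ([188, 265, 27, 6], 0.4)]
top carrier [([334, 186, 49, 26], 0.85), ([306, 185, 148, 36], 0.18)]
```

```bash
python3 - <<'E'
import cv2
a=cv2.imread('pics/scene0.png');b=cv2.imread('pics/top0.png')
cv2.imwrite('pics/s1.png',cv2.resize(a[150:350,240:560],(800,500),interpolation=cv2.INTER_CUBIC))
cv2.imwrite('pics/t1.png',cv2.resize(b[120:340,140:460],(800,550),interpolation=cv2.INTER_CUBIC))
E
```

```text
(no output)
```

View pics/s1.png

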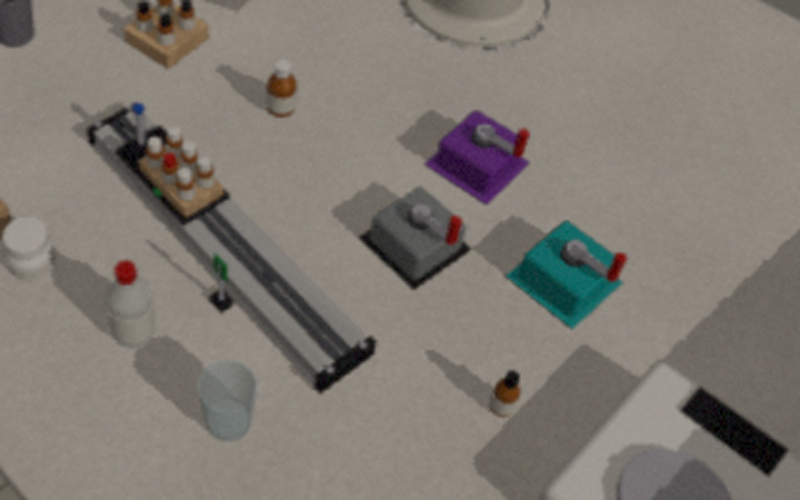

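View pics/t1.png

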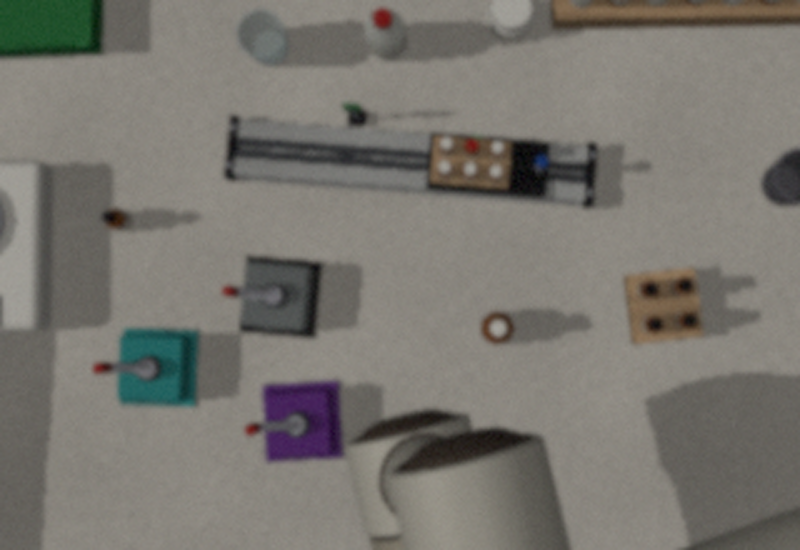

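View pics/scene0.png

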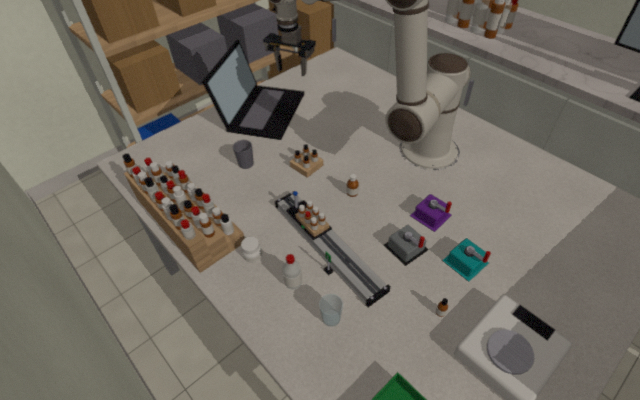

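The scene view shows the rail running from (285,200) to (375,295), with the carrier at its far end and the flag at (328,262). The grey counter is at (407,245), with purple and turquoise look-alikes nearby. In the top view the rail spans about (232–378,165–200) and the grey counter is at (252,239).

```bash
cat > h.py <<'E'
import numpy as np, cv2
from workcell import manip
from scipy.spatial.transform import Rotation as R
def cam(c):
    s=manip.observe(); d=manip.capture(c)
    K=np.array([[d['fx'],0,d['cx']],[0,d['fy'],d['cy']],[0,0,1]]);D=np.array(d['D'],float)
    if c=='wrist':
        T=np.eye(4);T[:3,:3]=R.from_rotvec(s['tcp_rot']).as_matrix();T[:3,3]=s['eef_pos']
        T=T@np.array(d['hand_eye'])
    else:
        T=np.eye(4);T[:3,:3]=R.from_rotvec(np.ravel(d['rvec'])).as_matrix();T[:3,3]=np.ravel(d['tvec']);T=np.linalg.inv(T)
    return d,K,D,T
def onplane(C,uv,z):
    d,K,D,T=C
    p=cv2.undistortPoints(np.array(uv,float).reshape(-1,1,2),K,D).reshape(-1,2)
    r=np.c_[p,np.ones(len(p))]@T[:3,:3].T; o=T[:3,3]
    return o+r*((z-o[2])/r[:,2])[:,None]
def cloud(C):
    d,K,D,T=C
    v,u=np.mgrid[:400,:640]
    p=cv2.undistortPoints(np.stack([u,v],-1).reshape(-1,1,2).astype(float),K,D).reshape(-1,2)
    z=d['depth'].reshape(-1,1)
    P=(np.c_[p,np.ones(len(p))]*z)@T[:3,:3].T+T[:3,3]
    return P.reshape(400,640,3)
def proj(C,P):
    d,K,D,T=C
    Ti=np.linalg.inv(T)
    return cv2.projectPoints(np.atleast_2d(P).astype(float),cv2.Rodrigues(Ti[:3,:3])[0],Ti[:3,3],K,D)[0].reshape(-1,2)
E
python3 - <<'E'
from h import *
np.set_printoptions(precision=4,suppress=True)
C=cam('top')
f=lambda x,y:(x/2.5+140-.3,y/2.5+120-.3)
print('rail corners',onplane(C,[f(235,118),f(228,178),f(594,145),f(592,206)],.03))
print('post',onplane(C,[f(541,161)],.108));print('flag base',onplane(C,[f(356,118)],0.005))
print('knob,pivot',onplane(C,[f(230,291)],.103),onplane(C,[f(275,295)],.06))
P=cloud(C)
for t in('counter','rail','carrier'):
    for r in manip.cut_out('top',t)[:3]:
        q=P[r['mask']];print(t,r['bbox'],np.median(q,0),q.min(0),q.max(0))
for t in('white_jar','clear_bottle','beaker','pen_pot','amber_bottle','dropper','vial_block'):
    for r in manip.cut_out('top',t)[:2]:
        q=P[r['mask']];print(t,round(r['score'],2),np.median(q,0))
C2=cam('scene')
q=lambda x,y:(x/2.5+240-.3,y/2.5+150-.3)
print('scene post',onplane(C2,[q(138,107)],.106),'flagbase',onplane(C2,[q(221,300)],.0),'knobtop',onplane(C2,[q(455,219)],.103))
print('rail',onplane(C2,[q(90,132),q(126,110),q(320,375),q(373,342)],.03))
E
```

```text
rail corners [[ 0.6619  0.2947  0.03  ]
 [ 0.5825  0.3037  0.03  ]
 [ 0.6152 -0.1752  0.03  ]
 [ 0.535  -0.1697  0.03  ]]
post [[ 0.5839 -0.0994  0.108 ]]
flag base [[0.6628 0.1377 0.005 ]]
knob,pivot [[0.4324 0.2862 0.103 ]] [[0.4279 0.2378 0.06  ]]
counter [250.2, 238.4, 38.7, 31.6] [0.4297 0.2353 0.0492] [ 0.3758  0.0021 -0.005 ] [0.4822 0.2992 1.496 ]
counter [258.0, 288.2, 41.8, 31.8] [0.2685 0.2087 0.0492] [ 0.2147  0.0021 -0.0074] [0.3768 0.2803 1.496 ]
counter [199.7, 264.1, 41.0, 31.9] [0.3396 0.392  0.0498] [ 0.288   0.0021 -0.007 ] [0.3897 0.4675 1.496 ]
rail [305.2, 184.1, 146.2, 32.6] [0.5949 0.0609 0.032 ] [ 0.3768 -0.1745 -0.0052] [0.6615 0.3133 1.496 ]
carrier [334.0, 185.9, 49.3, 25.5] [ 0.585  -0.0347  0.0548] [ 0.3768 -0.1151 -0.005 ] [0.6409 0.0421 1.496 ]
white_jar 0.68 [ 0.7846 -0.0692  0.0579]
clear_bottle 0.65 [0.7532 0.0908 0.0877]
beaker 0.82 [0.7712 0.257  0.0402]
pen_pot 0.6 [ 0.5631 -0.4397  0.0478]
amber_bottle 0.41 [ 0.3802 -0.0419  0.0583]
dropper 0.53 [0.5288 0.4446 0.0475]
dropper 0.31 [ 0.3797 -0.0393  0.062 ]
vial_block 0.84 [ 0.4035 -0.2585  0.0316]
scene post [[ 0.5834 -0.103   0.106 ]] flagbase [[0.6599 0.1306 0.    ]] knobtop [[0.4334 0.2871 0.103 ]]
rail [[ 0.6174 -0.1718  0.03  ]
 [ 0.5561 -0.1695  0.03  ]
 [ 0.6609  0.2924  0.03  ]
 [ 0.5869  0.3053  0.03  ]]
```

```bash
python3 -m creep '[{"tx":3.5,"ty":4,"turn":0.1},{"tx":7.5,"ty":8.2,"turn":0.22},{"tx":11.5,"ty":12.5,"turn":0.34},{"tx":15.5,"ty":17,"turn":0.46},{"tx":19.5,"ty":21.5,"turn":0.58},{"tx":23.5,"ty":26,"turn":0.7},{"tx":27.5,"ty":30.2,"turn":0.82},{"tx":31,"ty":34,"turn":0.94},{"tx":34,"ty":37.2,"turn":1.046},{"tx":34,"ty":37.2,"turn":1.046}]' 0 20
python3 - <<'E'
from h import *
C=cam('wrist');cv2.imwrite('pics/w1.png',C[0]['frame'])
for t in('push_post','carrier','flag','rail'):
    print(t,[([round(float(v)) for v in r['bbox']],round(float(r['score']),2)) for r in manip.find_in('wrist',t)][:4])
E
```

```text
push_post []
carrier []
flag []
rail []invalid input
```

View pics/w1.png

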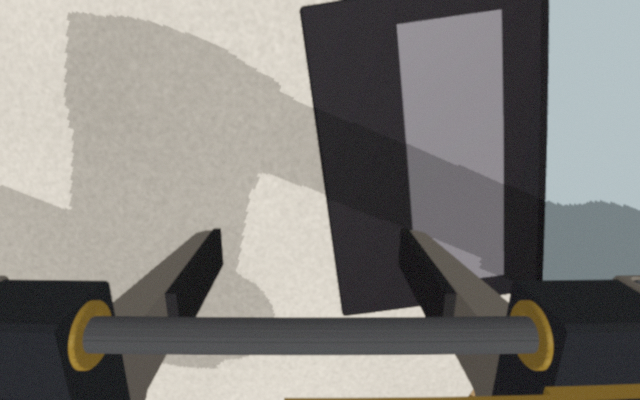

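The call was refused, and this view is still from the start pose (laptop edge at right). I'll give all four keys in every row.

```bash
python3 -m creep '[{"tx":3.5,"ty":4,"tz":0,"turn":0.1},{"tx":7.5,"ty":8.2,"tz":0,"turn":0.22},{"tx":11.5,"ty":12.5,"tz":0,"turn":0.34},{"tx":15.5,"ty":17,"tz":0,"turn":0.46},{"tx":19.5,"ty":21.5,"tz":0,"turn":0.58},{"tx":23.5,"ty":26,"tz":0,"turn":0.7},{"tx":27.5,"ty":30.2,"tz":0,"turn":0.82},{"tx":31,"ty":34,"tz":0,"turn":0.94},{"tx":34,"ty":37.2,"tz":0,"turn":1.046},{"tx":34,"ty":37.2,"tz":0,"turn":1.046}]' 0 20
python3 - <<'E'
from h import *
C=cam('wrist');cv2.imwrite('pics/w2.png',C[0]['frame'])
for t in('push_post','carrier','flag','rail'):
    print(t,[([round(float(v)) for v in r['bbox']],round(float(r['score']),2)) for r in manip.find_in('wrist',t)][:4])
E
```

```text
time_s: 2.8
eef_pos: [0.5787, -0.1494, 0.2314]
tcp_rot: [-3.138, 0.149, -0.0]
force: [0.3, 0.5, -0.6]
gripper_width: 0.0008
push_post [([313, 72, 84, 143], 0.69), ([165, 275, 104, 83], 0.46)]
carrier [([312, 73, 83, 146], 0.88)]
flag []
rail [([312, 102, 80, 200], 0.6)]
```

View pics/w2.png

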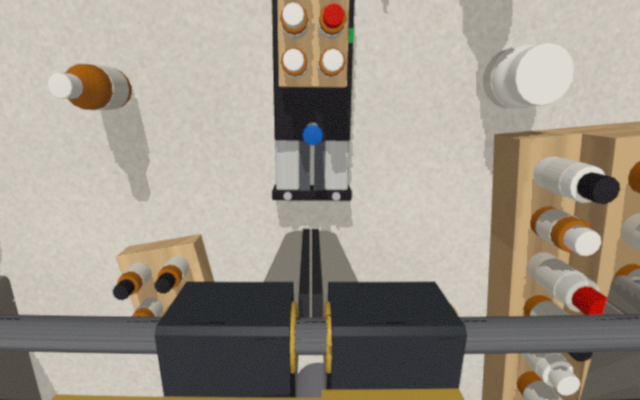

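The wrist view shows the blue post top at (313,133), the green mark at (351,36), and the rail end block at (273–351,194). A vial tray starts at column 490.

```bash
python3 - <<'E'
from h import *
np.set_printoptions(precision=4,suppress=True)
C=cam('wrist');P=cloud(C)
print('post',onplane(C,[(313,131)],.108));print('green',onplane(C,[(351,36)],.04))
print('rail end block',onplane(C,[(273,193),(351,193)],.03), 'plate rear',onplane(C,[(274,139),(350,139)],.04))
print('tray left',P[300,500],P[150,500],'cap',P[183,600],'amber',P[90,95])
print('rail left/right edges near', onplane(C,[(275,165),(350,165)],.03))
m=P[...,2];print('max z right',m[:,480:].max())
E
```

```text
post [[ 0.5841 -0.1037  0.108 ]]
green [[ 0.6266 -0.0284  0.04  ]]
rail end block [[ 0.5364 -0.1697  0.03  ]
 [ 0.6169 -0.1778  0.03  ]] plate rear [[ 0.5456 -0.1135  0.04  ]
 [ 0.6189 -0.1209  0.04  ]]
tray left [ 0.7795 -0.3232  0.0275] [ 0.7801 -0.1515  0.0119] cap [ 0.8032 -0.1639  0.1218] amber [ 0.394  -0.0516  0.0598]
rail left/right edges near [[ 0.5422 -0.1407  0.03  ]
 [ 0.618  -0.1483  0.03  ]]
max z right 0.38532723863000207
```

```bash
python3 -m creep '[{"tx":0,"ty":0,"tz":-3,"turn":0},{"tx":0,"ty":0,"tz":-6.5,"turn":0},{"tx":0,"ty":0,"tz":-10,"turn":0},{"tx":0,"ty":0,"tz":-13,"turn":0},{"tx":0,"ty":0,"tz":-14.6,"turn":0},{"tx":0.1,"ty":0.5,"tz":-14.6,"turn":0},{"tx":0.1,"ty":1,"tz":-14.6,"turn":0},{"tx":0.2,"ty":1.5,"tz":-14.6,"turn":0},{"tx":0.2,"ty":1.8,"tz":-14.6,"turn":0},{"tx":0.2,"ty":1.8,"tz":-14.6,"turn":0}]'
python3 - <<'E'
from h import *
C=cam('wrist');cv2.imwrite('pics/w3.png',C[0]['frame'])
E
```

```text
time_s: 4.35
eef_pos: [0.5797, -0.1334, 0.086]
tcp_rot: [3.138, -0.155, 0.001]
force: [-0.3, 0.2, 0.5]
gripper_width: 0.0003
```

View pics/w3.png

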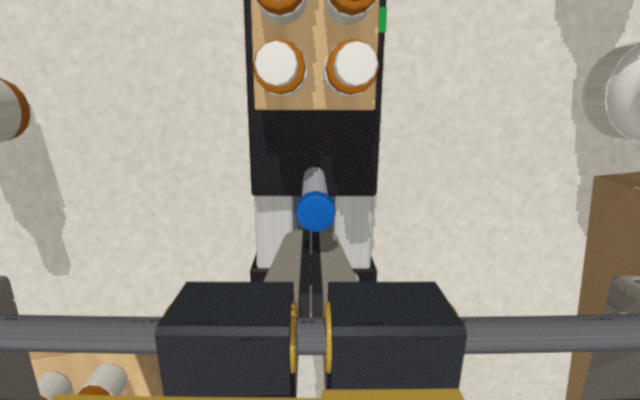

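The post (315,212) is centred ahead of the closed fingers. Now I'll push most of the way.

```bash
python3 -m creep '[{"tx":0.1,"ty":0.8,"tz":0,"turn":0},{"tx":0.16,"ty":1.6,"tz":0,"turn":0},{"tx":0.26,"ty":2.6,"tz":0,"turn":0},{"tx":0.38,"ty":3.8,"tz":0,"turn":0},{"tx":0.5,"ty":5,"tz":0,"turn":0},{"tx":0.62,"ty":6.2,"tz":0,"turn":0},{"tx":0.74,"ty":7.4,"tz":0,"turn":0},{"tx":0.85,"ty":8.5,"tz":0,"turn":0},{"tx":0.92,"ty":9.2,"tz":0,"turn":0},{"tx":0.97,"ty":9.7,"tz":0,"turn":0}]'
python3 - <<'E'
from h import *
np.set_printoptions(precision=4,suppress=True)
C=cam('wrist');cv2.imwrite('pics/w4.png',C[0]['frame'])
for t in('flag','push_post'):
    for r in manip.cut_out('wrist',t)[:2]: print(t,r['bbox'],r['score'])
E
```

```text
time_s: 5.65
eef_pos: [0.5892, -0.0362, 0.0856]
tcp_rot: [-3.138, 0.155, -0.0]
force: [0.1, -1.6, 0.2]
gripper_width: 0.0005
push_post [318.8, 131.7, 141.3, 263.4] 0.65
```

View pics/w4.png

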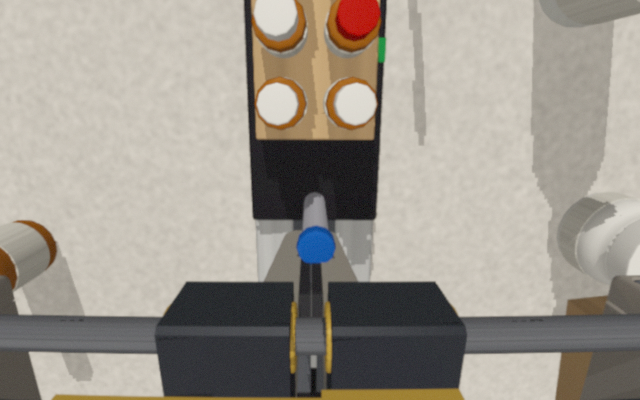

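```bash
python3 -m creep '[{"tx":0.01,"ty":0.1,"tz":0,"turn":0},{"tx":0.02,"ty":0.2,"tz":0,"turn":0},{"tx":0.04,"ty":0.4,"tz":0,"turn":0},{"tx":0.06,"ty":0.6,"tz":0,"turn":0},{"tx":0.08,"ty":0.8,"tz":0,"turn":0},{"tx":0.1,"ty":1,"tz":0,"turn":0},{"tx":0.12,"ty":1.15,"tz":0,"turn":0},{"tx":0.13,"ty":1.3,"tz":0,"turn":0},{"tx":0.14,"ty":1.4,"tz":0,"turn":0},{"tx":0.15,"ty":1.5,"tz":0,"turn":0}]'
python3 - <<'E'
from h import *
np.set_printoptions(precision=4,suppress=True)
C=cam('wrist');hsv=cv2.cvtColor(C[0]['frame'],cv2.COLOR_BGR2HSV)
b=cv2.inRange(hsv,(100,150,80),(125,255,255));g=cv2.inRange(hsv,(45,120,60),(80,255,255))
for n,m,z in(('post',b,.108),('green',g,.04)):
    v,u=np.nonzero(m);print(n,len(u),u.mean(),v.mean(),onplane(C,[(u.mean(),v.mean())],z))
C=cam('top');f=C[0]['frame'];hsv=cv2.cvtColor(f,cv2.COLOR_BGR2HSV)
g=cv2.inRange(hsv,(45,90,30),(85,255,255))
n,l,s,c=cv2.connectedComponentsWithStats(g);print([(s[i,4],c[i]) for i in range(1,n)])
cv2.imwrite('pics/t2.png',cv2.resize(f[130:220,230:390],(800,450),interpolation=cv2.INTER_CUBIC))
C=cam('scene');cv2.imwrite('pics/s2.png',cv2.resize(C[0]['frame'][180:300,270:400],(650,600),interpolation=cv2.INTER_CUBIC))
E
```

```text
time_s: 7.05
eef_pos: [0.5906, -0.0216, 0.0855]
tcp_rot: [-3.138, 0.155, 0.0]
force: [-1.3, -1.9, -0.0]
gripper_width: 0.0006
post 1129 315.76173604960144 245.303808680248 [[ 0.5948 -0.0046  0.108 ]]
green 153 381.3333333333333 49.529411764705884 [[0.6379 0.0732 0.04  ]]
[(np.int32(3375), array([144.021, 117.779])), (np.int32(1), array([282., 163.]))]
```

View pics/t2.png

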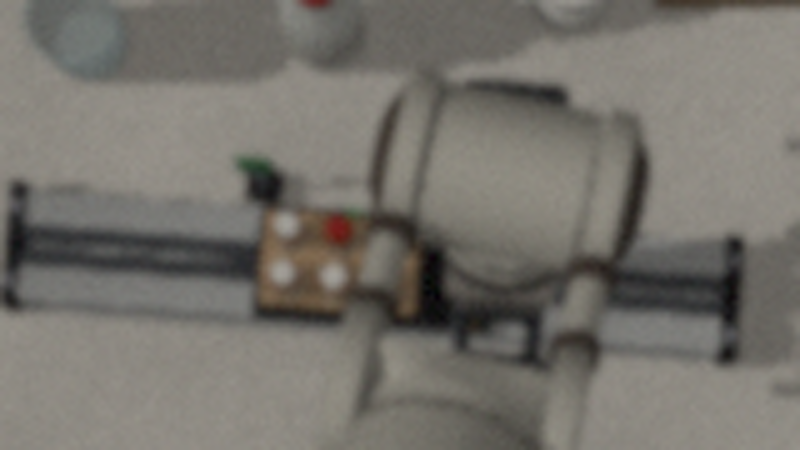

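View pics/s2.png

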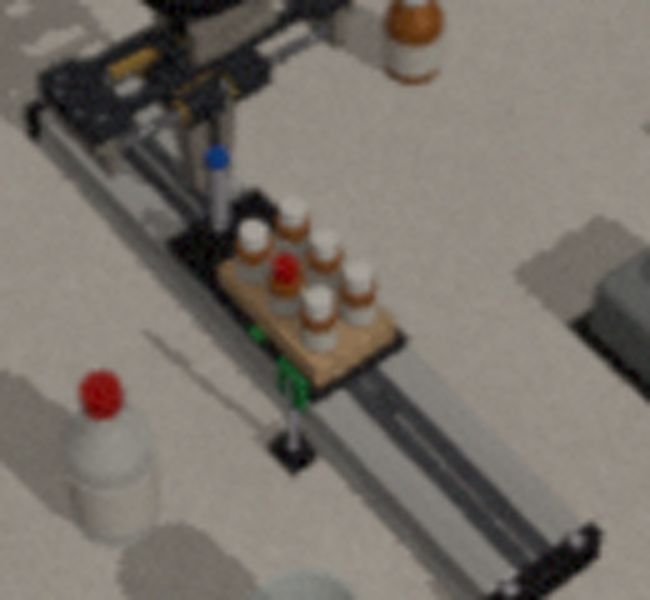

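Scene view: the carrier's green mark is at about (322,247), short of the flag base at (329,271). By measurement it has about 61 ± 10 mm to go, so I'll creep now and watch the force.

```bash
python3 -m creep '[{"tx":0.01,"ty":0.1,"tz":0,"turn":0},{"tx":0.02,"ty":0.2,"tz":0,"turn":0},{"tx":0.03,"ty":0.3,"tz":0,"turn":0},{"tx":0.04,"ty":0.4,"tz":0,"turn":0},{"tx":0.05,"ty":0.5,"tz":0,"turn":0},{"tx":0.06,"ty":0.6,"tz":0,"turn":0},{"tx":0.07,"ty":0.7,"tz":0,"turn":0},{"tx":0.08,"ty":0.8,"tz":0,"turn":0},{"tx":0.09,"ty":0.9,"tz":0,"turn":0},{"tx":0.1,"ty":1,"tz":0,"turn":0}]'
python3 -m creep '[{"tx":0.01,"ty":0.1,"tz":0,"turn":0},{"tx":0.02,"ty":0.2,"tz":0,"turn":0},{"tx":0.03,"ty":0.3,"tz":0,"turn":0},{"tx":0.04,"ty":0.4,"tz":0,"turn":0},{"tx":0.05,"ty":0.5,"tz":0,"turn":0},{"tx":0.06,"ty":0.6,"tz":0,"turn":0},{"tx":0.07,"ty":0.7,"tz":0,"turn":0},{"tx":0.08,"ty":0.8,"tz":0,"turn":0},{"tx":0.08,"ty":0.8,"tz":0,"turn":0},{"tx":0.08,"ty":0.8,"tz":0,"turn":0}]'
```

```text
time_s: 8.45
eef_pos: [0.5917, -0.0116, 0.0856]
tcp_rot: [-3.138, 0.156, -0.0]
force: [0.6, -2.0, -1.4]
gripper_width: 0.0002
time_s: 9.7
eef_pos: [0.5925, -0.0035, 0.0856]
tcp_rot: [-3.137, 0.155, -0.0]
force: [0.3, -1.3, -0.1]
gripper_width: 0.0005
```

```bash
python3 -m creep '[{"tx":0.0,"ty":0.05,"tz":0,"turn":0},{"tx":0.01,"ty":0.1,"tz":0,"turn":0},{"tx":0.01,"ty":0.15,"tz":0,"turn":0},{"tx":0.02,"ty":0.2,"tz":0,"turn":0},{"tx":0.02,"ty":0.25,"tz":0,"turn":0},{"tx":0.03,"ty":0.3,"tz":0,"turn":0},{"tx":0.04,"ty":0.35,"tz":0,"turn":0},{"tx":0.04,"ty":0.4,"tz":0,"turn":0},{"tx":0.05,"ty":0.45,"tz":0,"turn":0},{"tx":0.05,"ty":0.5,"tz":0,"turn":0}]'
```

```text
time_s: 10.95
eef_pos: [0.593, 0.0014, 0.0856]
tcp_rot: [3.138, -0.155, 0.0]
force: [0.1, -2.2, 0.2]
gripper_width: 0.0003
```

```bash
python3 -m creep '[{"tx":0.0,"ty":0.05,"tz":0,"turn":0},{"tx":0.01,"ty":0.1,"tz":0,"turn":0},{"tx":0.01,"ty":0.15,"tz":0,"turn":0},{"tx":0.02,"ty":0.2,"tz":0,"turn":0},{"tx":0.02,"ty":0.25,"tz":0,"turn":0},{"tx":0.03,"ty":0.3,"tz":0,"turn":0},{"tx":0.04,"ty":0.35,"tz":0,"turn":0},{"tx":0.04,"ty":0.4,"tz":0,"turn":0},{"tx":0.05,"ty":0.45,"tz":0,"turn":0},{"tx":0.05,"ty":0.5,"tz":0,"turn":0}]'
```

```text
time_s: 12.2
eef_pos: [0.5935, 0.0064, 0.0856]
tcp_rot: [-3.138, 0.155, -0.0]
force: [-0.5, -1.7, 0.5]
gripper_width: 0.0003
```

```bash
python3 -m creep '[{"tx":0.0,"ty":0.05,"tz":0,"turn":0},{"tx":0.01,"ty":0.1,"tz":0,"turn":0},{"tx":0.01,"ty":0.15,"tz":0,"turn":0},{"tx":0.02,"ty":0.2,"tz":0,"turn":0},{"tx":0.02,"ty":0.25,"tz":0,"turn":0},{"tx":0.03,"ty":0.3,"tz":0,"turn":0},{"tx":0.04,"ty":0.35,"tz":0,"turn":0},{"tx":0.04,"ty":0.4,"tz":0,"turn":0},{"tx":0.05,"ty":0.45,"tz":0,"turn":0},{"tx":0.05,"ty":0.5,"tz":0,"turn":0}]'
python3 - <<'E'
from h import *
np.set_printoptions(precision=4,suppress=True)
C=cam('wrist');cv2.imwrite('pics/w5.png',C[0]['frame']);hsv=cv2.cvtColor(C[0]['frame'],cv2.COLOR_BGR2HSV)
b=cv2.inRange(hsv,(100,150,80),(125,255,255));g=cv2.inRange(hsv,(45,120,60),(80,255,255))
for n,m,z in(('post',b,.108),('green',g,.04)):
    N,l,s,c=cv2.connectedComponentsWithStats(m)
    for i in range(1,N):
        if s[i,4]>20: print(n,s[i,4],c[i],onplane(C,[c[i]],z))
E
```

```text
time_s: 13.45
eef_pos: [0.594, 0.0113, 0.0856]
tcp_rot: [3.138, -0.155, 0.0]
force: [0.0, -4.1, 1.0]
gripper_width: 0.0007
post 1123 [315.4746 245.3562] [[0.5981 0.0282 0.108 ]]
green 157 [381.0573  49.5478] [[0.6412 0.1061 0.04  ]]
```

View pics/w5.png

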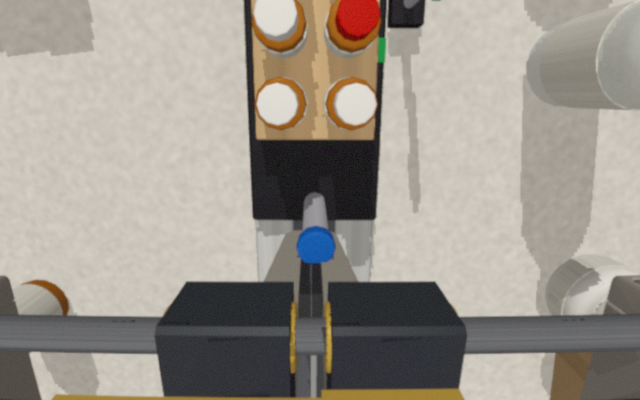

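Force is up to 4.1 N, so the nose is riding up the catch and home is about 30–42 mm ahead. The flag base is just entering the view at (407,12).

```bash
python3 -m creep '[{"tx":0.01,"ty":0.1,"tz":0,"turn":0},{"tx":0.02,"ty":0.2,"tz":0,"turn":0},{"tx":0.03,"ty":0.3,"tz":0,"turn":0},{"tx":0.04,"ty":0.4,"tz":0,"turn":0},{"tx":0.05,"ty":0.5,"tz":0,"turn":0},{"tx":0.06,"ty":0.6,"tz":0,"turn":0},{"tx":0.07,"ty":0.7,"tz":0,"turn":0},{"tx":0.08,"ty":0.8,"tz":0,"turn":0},{"tx":0.09,"ty":0.9,"tz":0,"turn":0},{"tx":0.1,"ty":1,"tz":0,"turn":0}]'
```

```text
time_s: 14.75
eef_pos: [0.595, 0.021, 0.0856]
tcp_rot: [3.137, -0.155, 0.0]
force: [-1.1, -5.4, 0.9]
gripper_width: 0.0007
```

```bash
python3 -m creep '[{"tx":0.0,"ty":0.05,"tz":0,"turn":0},{"tx":0.01,"ty":0.1,"tz":0,"turn":0},{"tx":0.01,"ty":0.15,"tz":0,"turn":0},{"tx":0.02,"ty":0.2,"tz":0,"turn":0},{"tx":0.02,"ty":0.25,"tz":0,"turn":0},{"tx":0.03,"ty":0.3,"tz":0,"turn":0},{"tx":0.04,"ty":0.35,"tz":0,"turn":0},{"tx":0.04,"ty":0.4,"tz":0,"turn":0},{"tx":0.05,"ty":0.5,"tz":0,"turn":0},{"tx":0.06,"ty":0.6,"tz":0,"turn":0}]'
python3 - <<'E'
from h import *
np.set_printoptions(precision=4,suppress=True)
C=cam('wrist');cv2.imwrite('pics/w6.png',C[0]['frame']);hsv=cv2.cvtColor(C[0]['frame'],cv2.COLOR_BGR2HSV)
b=cv2.inRange(hsv,(100,150,80),(125,255,255));g=cv2.inRange(hsv,(45,120,60),(80,255,255))
for n,m,z in(('post',b,.108),('green',g,.04)):
    N,l,s,c=cv2.connectedComponentsWithStats(m)
    for i in range(1,N):
        if s[i,4]>20: print(n,s[i,4],c[i],onplane(C,[c[i]],z))
E
```

```text
time_s: 16.0
eef_pos: [0.5956, 0.0273, 0.0856]
tcp_rot: [3.138, -0.155, 0.0]
force: [0.1, -2.8, 1.0]
gripper_width: 0.0006
post 1122 [315.508  245.3422] [[0.5997 0.0443 0.108 ]]
green 27 [434.2593   1.7037] [[0.6713 0.1428 0.04  ]]
green 843 [446.8043  18.0083] [[0.6777 0.1345 0.04  ]]
green 189 [381.7143  48.7672] [[0.6431 0.1225 0.04  ]]
```

View pics/w6.png

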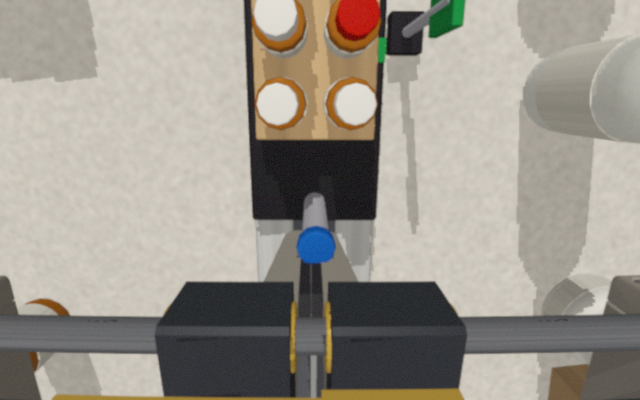

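```bash
python3 - <<'E'
from h import *
C=cam('wrist');print(onplane(C,[(405,34)],.006),onplane(C,[(405,52),(405,14)],.006))
E
python3 -m creep '[{"tx":0.01,"ty":0.1,"tz":0,"turn":0},{"tx":0.02,"ty":0.2,"tz":0,"turn":0},{"tx":0.03,"ty":0.3,"tz":0,"turn":0},{"tx":0.04,"ty":0.4,"tz":0,"turn":0},{"tx":0.05,"ty":0.5,"tz":0,"turn":0},{"tx":0.06,"ty":0.6,"tz":0,"turn":0},{"tx":0.07,"ty":0.7,"tz":0,"turn":0},{"tx":0.08,"ty":0.8,"tz":0,"turn":0},{"tx":0.08,"ty":0.85,"tz":0,"turn":0},{"tx":0.09,"ty":0.9,"tz":0,"turn":0}]'
```

```text
[[0.66463264 0.13359106 0.006     ]] [[0.66425462 0.1231833  0.006     ]
 [0.66505607 0.14490823 0.006     ]]
time_s: 17.35
eef_pos: [0.5965, 0.0365, 0.0856]
tcp_rot: [-3.138, 0.156, -0.0]
force: [0.2, -2.9, 1.2]
gripper_width: 0.0002
```

```bash
python3 -m creep '[{"tx":0.0,"ty":0.05,"tz":0,"turn":0},{"tx":0.01,"ty":0.1,"tz":0,"turn":0},{"tx":0.01,"ty":0.15,"tz":0,"turn":0},{"tx":0.02,"ty":0.2,"tz":0,"turn":0},{"tx":0.02,"ty":0.25,"tz":0,"turn":0},{"tx":0.03,"ty":0.3,"tz":0,"turn":0},{"tx":0.03,"ty":0.32,"tz":0,"turn":0},{"tx":0.03,"ty":0.34,"tz":0,"turn":0},{"tx":0.04,"ty":0.36,"tz":0,"turn":0},{"tx":0.04,"ty":0.4,"tz":0,"turn":0}]'
```

```text
time_s: 18.6
eef_pos: [0.5969, 0.0403, 0.0856]
tcp_rot: [3.138, -0.155, -0.0]
force: [1.5, -2.5, 0.9]
gripper_width: 0.0001
```

```bash
python3 -m creep '[{"tx":0.0,"ty":0.03,"tz":0,"turn":0},{"tx":0.01,"ty":0.06,"tz":0,"turn":0},{"tx":0.01,"ty":0.09,"tz":0,"turn":0},{"tx":0.01,"ty":0.12,"tz":0,"turn":0},{"tx":0.02,"ty":0.15,"tz":0,"turn":0},{"tx":0.02,"ty":0.18,"tz":0,"turn":0},{"tx":0.02,"ty":0.21,"tz":0,"turn":0},{"tx":0.02,"ty":0.24,"tz":0,"turn":0},{"tx":0.03,"ty":0.27,"tz":0,"turn":0},{"tx":0.03,"ty":0.3,"tz":0,"turn":0}]'
```

```text
time_s: 19.85
eef_pos: [0.5972, 0.0433, 0.0856]
tcp_rot: [3.138, -0.155, 0.0]
force: [1.6, -3.9, 1.3]
gripper_width: 0.0002
```

```bash
python3 -m creep '[{"tx":0.0,"ty":0.02,"tz":0,"turn":0},{"tx":0.0,"ty":0.04,"tz":0,"turn":0},{"tx":0.01,"ty":0.06,"tz":0,"turn":0},{"tx":0.01,"ty":0.08,"tz":0,"turn":0},{"tx":0.01,"ty":0.1,"tz":0,"turn":0},{"tx":0.01,"ty":0.12,"tz":0,"turn":0},{"tx":0.01,"ty":0.14,"tz":0,"turn":0},{"tx":0.02,"ty":0.16,"tz":0,"turn":0},{"tx":0.02,"ty":0.18,"tz":0,"turn":0},{"tx":0.02,"ty":0.2,"tz":0,"turn":0}]'
python3 - <<'E'
from h import *
np.set_printoptions(precision=4,suppress=True)
C=cam('wrist');hsv=cv2.cvtColor(C[0]['frame'],cv2.COLOR_BGR2HSV)
b=cv2.inRange(hsv,(100,150,80),(125,255,255))
v,u=np.nonzero(b);print(v.mean(),onplane(C,[(u.mean(),v.mean())],.108),manip.observe()['force'])
E
```

```text
time_s: 21.1
eef_pos: [0.5973, 0.0454, 0.0855]
tcp_rot: [-3.138, 0.155, 0.0]
force: [0.1, -0.8, 0.9]
gripper_width: 0.0004
236.98070469798657 [[0.6019 0.0659 0.108 ]] [-0.2899  1.0426 -0.9619]
```

The post has jumped about 3.5 mm ahead of the fingers, and the force dropped to about zero. I'll nudge it lightly to feel whether the catch holds.

```bash
python3 -m creep '[{"tx":0.01,"ty":0.1,"tz":0,"turn":0},{"tx":0.02,"ty":0.18,"tz":0,"turn":0},{"tx":0.02,"ty":0.24,"tz":0,"turn":0},{"tx":0.03,"ty":0.28,"tz":0,"turn":0},{"tx":0.03,"ty":0.32,"tz":0,"turn":0},{"tx":0.03,"ty":0.35,"tz":0,"turn":0},{"tx":0.04,"ty":0.38,"tz":0,"turn":0},{"tx":0.04,"ty":0.4,"tz":0,"turn":0},{"tx":0.04,"ty":0.4,"tz":0,"turn":0},{"tx":0.04,"ty":0.4,"tz":0,"turn":0}]'
python3 - <<'E'
from h import *
np.set_printoptions(precision=4,suppress=True)
C=cam('wrist');hsv=cv2.cvtColor(C[0]['frame'],cv2.COLOR_BGR2HSV)
b=cv2.inRange(hsv,(100,150,80),(125,255,255))
v,u=np.nonzero(b);print(v.mean(),onplane(C,[(u.mean(),v.mean())],.108),manip.observe()['force'])
E
```

```text
time_s: 22.4
eef_pos: [0.5978, 0.0493, 0.0856]
tcp_rot: [3.138, -0.155, -0.0]
force: [-0.6, -0.4, 0.2]
gripper_width: 0.0005
245.2209405501331 [[0.6019 0.0663 0.108 ]] [ 0.8183 -1.0038 -0.2388]
```

```bash
python3 -m creep '[{"tx":0,"ty":0.02,"tz":0,"turn":0},{"tx":0,"ty":0.04,"tz":0,"turn":0},{"tx":0,"ty":0.05,"tz":0,"turn":0},{"tx":0,"ty":0.06,"tz":0,"turn":0},{"tx":0,"ty":0.07,"tz":0,"turn":0},{"tx":0,"ty":0.08,"tz":0,"turn":0},{"tx":0,"ty":0.09,"tz":0,"turn":0},{"tx":0,"ty":0.1,"tz":0,"turn":0},{"tx":0,"ty":0.1,"tz":0,"turn":0},{"tx":0,"ty":0.1,"tz":0,"turn":0}]'
```

```text
time_s: 23.7
eef_pos: [0.5978, 0.0503, 0.0856]
tcp_rot: [3.138, -0.155, 0.0]
force: [1.6, -1.7, -1.2]
gripper_width: 0.0008
```

```bash
python3 -m creep '[{"tx":0,"ty":0.02,"tz":0,"turn":0},{"tx":0,"ty":0.04,"tz":0,"turn":0},{"tx":0,"ty":0.05,"tz":0,"turn":0},{"tx":0,"ty":0.06,"tz":0,"turn":0},{"tx":0,"ty":0.07,"tz":0,"turn":0},{"tx":0,"ty":0.08,"tz":0,"turn":0},{"tx":0,"ty":0.09,"tz":0,"turn":0},{"tx":0.01,"ty":0.1,"tz":0,"turn":0},{"tx":0.01,"ty":0.1,"tz":0,"turn":0},{"tx":0.01,"ty":0.1,"tz":0,"turn":0}]'
python3 - <<'E'
from h import *
np.set_printoptions(precision=4,suppress=True)
C=cam('wrist');hsv=cv2.cvtColor(C[0]['frame'],cv2.COLOR_BGR2HSV)
b=cv2.inRange(hsv,(100,150,80),(125,255,255))
v,u=np.nonzero(b);print(v.mean(),onplane(C,[(u.mean(),v.mean())],.108),manip.observe()['force'])
E
```

```text
time_s: 24.95
eef_pos: [0.5979, 0.0511, 0.0856]
tcp_rot: [3.137, -0.155, 0.0]
force: [1.9, -5.6, -0.2]
gripper_width: 0.0002
245.4581850533808 [[0.6021 0.0679 0.108 ]] [ 1.7234 -5.1507 -0.6514]
```

At this point the carrier resists with a steady 5.6 N against 1.5 N of friction, so the catch holds. I'll back off and move to view the counter.

```bash
python3 -m creep '[{"tx":-0.1,"ty":-1,"tz":0,"turn":0},{"tx":-0.15,"ty":-1.5,"tz":3,"turn":0},{"tx":-0.15,"ty":-1.5,"tz":8,"turn":0},{"tx":-2,"ty":0,"tz":12.5,"turn":0},{"tx":-5.5,"ty":2.5,"tz":14.4,"turn":0},{"tx":-9.5,"ty":5,"tz":14.4,"turn":0},{"tx":-13.5,"ty":7.5,"tz":14.4,"turn":0},{"tx":-17,"ty":10,"tz":14.4,"turn":0},{"tx":-19.5,"ty":12,"tz":14.4,"turn":0},{"tx":-19.5,"ty":12,"tz":14.4,"turn":0}]' 0 40
python3 - <<'E'
from h import *
np.set_printoptions(precision=4,suppress=True)
C=cam('wrist');cv2.imwrite('pics/w7.png',C[0]['frame']);hsv=cv2.cvtColor(C[0]['frame'],cv2.COLOR_BGR2HSV)
m=cv2.inRange(hsv,(0,150,80),(6,255,255))|cv2.inRange(hsv,(174,150,80),(180,255,255))
N,l,s,c=cv2.connectedComponentsWithStats(m)
for i in range(1,N):
    if s[i,4]>50: print(s[i],c[i],onplane(C,[c[i]],.103))
d=cam('scene');cv2.imwrite('pics/s3.png',cv2.resize(d[0]['frame'][180:300,270:400],(650,600),interpolation=cv2.INTER_CUBIC))
E
```

```text
time_s: 26.25
eef_pos: [0.4014, 0.1725, 0.2295]
tcp_rot: [-3.137, 0.151, 0.001]
force: [-0.1, -0.3, 0.6]
gripper_width: -0.0
[329  29  19  24 323] [337.9969  40.4892] [[0.4329 0.2855 0.103 ]]
[116  91  36  17 491] [133.112   98.8534] [[0.2727 0.2596 0.103 ]]
[561 179  27  19 370] [574.073  188.0649] [[0.6195 0.1552 0.103 ]]
```

View pics/w7.png

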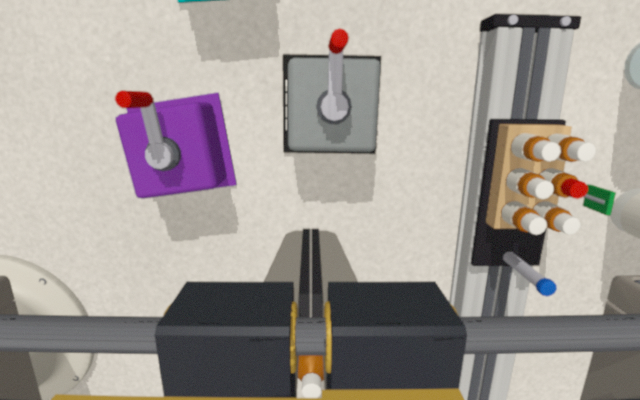

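View pics/s3.png

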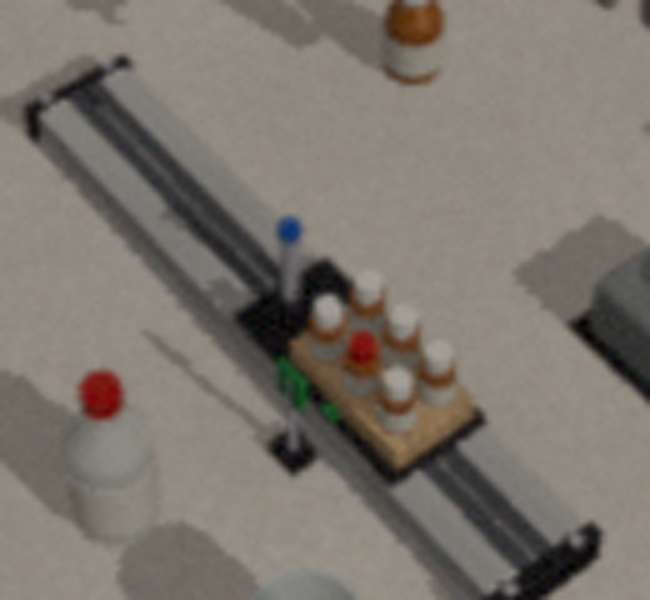

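Wrist view: the red knob is at (338,40) and the hub at (334,105) on the grey counter. The knob at (0.433, 0.2855) agrees with the other two cameras. The carrier has stayed by the flag.

```bash
python3 - <<'E'
from h import *
np.set_printoptions(precision=4,suppress=True)
C=cam('wrist');print(onplane(C,[(334,105)],.065),'foot corners',onplane(C,[(284,152),(376,153),(380,57),(285,56)],.003))
E
python3 -m creep '[{"tx":0,"ty":3,"tz":0,"turn":0},{"tx":-0.3,"ty":7,"tz":0,"turn":0},{"tx":-0.6,"ty":10.5,"tz":0,"turn":0},{"tx":-0.6,"ty":11.3,"tz":-3,"turn":0},{"tx":-0.6,"ty":11.3,"tz":-7,"turn":0},{"tx":-0.6,"ty":11.3,"tz":-11,"turn":0},{"tx":-0.6,"ty":11.3,"tz":-13.5,"turn":0},{"tx":-0.6,"ty":11.3,"tz":-14.1,"turn":0},{"tx":-0.6,"ty":11.3,"tz":-14.1,"turn":0},{"tx":-0.6,"ty":11.3,"tz":-14.1,"turn":0}]'
python3 - <<'E'
from h import *
C=cam('wrist');cv2.imwrite('pics/w8.png',C[0]['frame'])
d=cam('scene');cv2.imwrite('pics/s4.png',cv2.resize(d[0]['frame'][190:290,360:500],(784,560),interpolation=cv2.INTER_CUBIC))
E
```

```text
[[0.4307 0.2373 0.065 ]] foot corners [[0.377  0.1921 0.003 ]
 [0.4755 0.1814 0.003 ]
 [0.4847 0.2786 0.003 ]
 [0.3893 0.2888 0.003 ]]
time_s: 27.65
eef_pos: [0.3982, 0.2846, 0.09]
tcp_rot: [-3.137, 0.156, -0.004]
force: [-0.5, -0.2, 0.5]
gripper_width: 0.0003
```

View pics/w8.png

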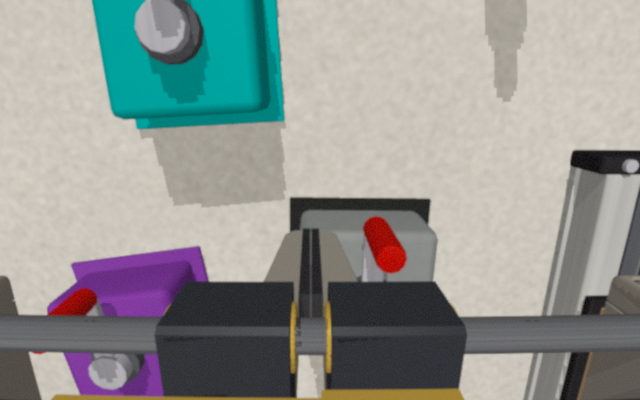

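View pics/s4.png

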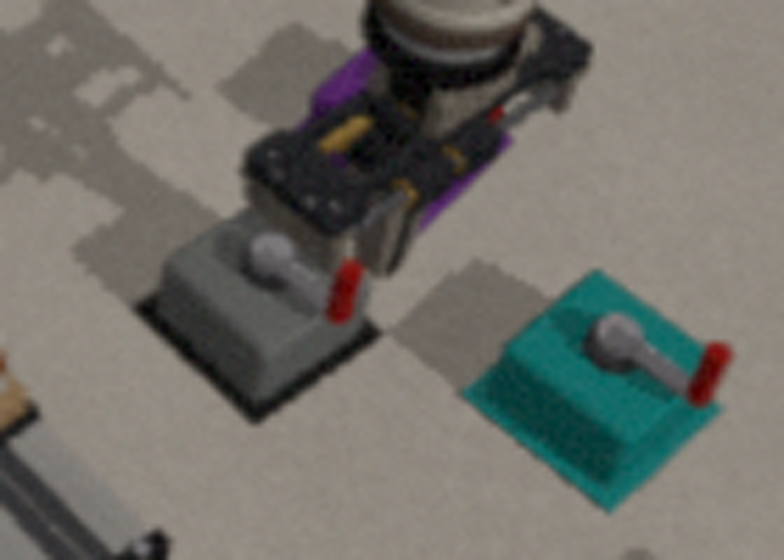

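The fingers stand on the knob's -x side with clear space (knob at (383,245) in the wrist view). Next I'll work out the arc.

```bash
python3 - <<'E'
import numpy as np
from workcell import manip
s=manip.observe();c=s['eef_pos'];print(c)
p=np.array([.430,.2365])
for r in(.025,.018):
  for th in(0,.1,.2,.3,.4,.5,.6,.7,.8,.9,1.0,1.1,1.15):
    f=.09+th
    t=p+.05*np.array([np.sin(f),np.cos(f)])-r*np.array([np.cos(f),-np.sin(f)])
    print(r,th,np.round((t-c[:2])*100,2))
E
```

```text
[0.39784639 0.28466132 0.08980672]
0.025 0 [1.17 0.39]
0.025 0.1 [1.7  0.57]
0.025 0.2 [2.25 0.69]
0.025 0.3 [2.8  0.76]
0.025 0.4 [3.36 0.77]
0.025 0.5 [3.92 0.73]
0.025 0.6 [4.47 0.63]
0.025 0.7 [5.01 0.48]
0.025 0.8 [5.53 0.27]
0.025 0.9 [6.02 0.02]
0.025 1.0 [ 6.49 -0.29]
0.025 1.1 [ 6.93 -0.64]
0.025 1.15 [ 7.13 -0.83]
0.018 0 [1.87 0.33]
0.018 0.1 [2.39 0.43]
0.018 0.2 [2.92 0.49]
0.018 0.3 [3.45 0.49]
0.018 0.4 [3.98 0.44]
0.018 0.5 [4.5  0.34]
0.018 0.6 [5.01 0.19]
0.018 0.7 [ 5.5  -0.02]
0.018 0.8 [ 5.97 -0.27]
0.018 0.9 [ 6.41 -0.57]
0.018 1.0 [ 6.82 -0.91]
0.018 1.1 [ 7.19 -1.29]
0.018 1.15 [ 7.36 -1.49]
```

```bash
python3 -m creep '[{"tx":0.6,"ty":0.3,"tz":0,"turn":0},{"tx":1.17,"ty":0.4,"tz":0,"turn":0},{"tx":1.7,"ty":0.57,"tz":0,"turn":-0.1},{"tx":2.25,"ty":0.7,"tz":0,"turn":-0.2},{"tx":2.8,"ty":0.76,"tz":0,"turn":-0.3},{"tx":3.36,"ty":0.77,"tz":0,"turn":-0.4},{"tx":3.92,"ty":0.73,"tz":0,"turn":-0.5},{"tx":4.47,"ty":0.63,"tz":0,"turn":-0.6},{"tx":5.01,"ty":0.48,"tz":0,"turn":-0.7},{"tx":5.01,"ty":0.48,"tz":0,"turn":-0.7}]'
python3 - <<'E'
from h import *
C=cam('wrist');cv2.imwrite('pics/w9.png',C[0]['frame'])
E
```

```text
time_s: 29.0
eef_pos: [0.4468, 0.2893, 0.0884]
tcp_rot: [2.894, -1.221, -0.002]
force: [-2.1, 0.4, 1.1]
gripper_width: 0.0003
```

View pics/w9.png

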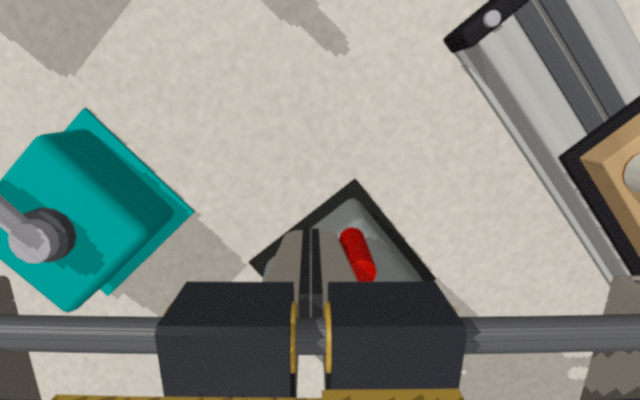

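In contact, with the knob right against the finger at (360,265). I'll compute the lever angle from the knob position.

```bash
cat >> h.py <<'E'
def lever():
    s=manip.observe();C=cam('wrist');hsv=cv2.cvtColor(C[0]['frame'],cv2.COLOR_BGR2HSV)
    m=cv2.inRange(hsv,(0,150,60),(6,255,255))|cv2.inRange(hsv,(174,150,60),(180,255,255))
    N,l,st,c=cv2.connectedComponentsWithStats(m)
    for i in range(1,N):
        if st[i,4]>100:
            x,y,w,h=st[i,:4]
            # top disc: lowest part of blob
            vv,uu=np.nonzero(l==i);k=vv>vv.max()-16
            uv=(uu[k].mean(),vv.max()-8)
            p=onplane(C,[uv],.103)[0]-[.430,.2365,0]
            print(st[i],uv,np.round(p,4),'r',round(float(np.hypot(p[0],p[1])),4),'angle',round(float(np.arctan2(p[0],p[1])),3))
    print(s['time_s'],s['eef_pos'],s['force'])
E
python3 -c "from h import *;lever()"
```

```text
[ 340  228   36   54 1199] (np.float64(364.4725609756098), np.int64(273)) [0.0342 0.0366 0.103 ] r 0.0501 angle 0.752
29.05 [0.44673022 0.28932852 0.08843325] [-2.4259073   1.56874447  1.07815053]
```

```bash
python3 -m creep '[{"tx":0.26,"ty":-0.1,"tz":0,"turn":-0.05},{"tx":0.52,"ty":-0.21,"tz":0,"turn":-0.1},{"tx":0.77,"ty":-0.33,"tz":0,"turn":-0.15},{"tx":1.01,"ty":-0.46,"tz":0,"turn":-0.2},{"tx":1.25,"ty":-0.61,"tz":0,"turn":-0.25},{"tx":1.48,"ty":-0.77,"tz":0,"turn":-0.3},{"tx":1.6,"ty":-0.85,"tz":0,"turn":-0.33},{"tx":1.7,"ty":-0.94,"tz":0,"turn":-0.35},{"tx":1.7,"ty":-0.94,"tz":0,"turn":-0.35},{"tx":1.7,"ty":-0.94,"tz":0,"turn":-0.35}]'
python3 -c "from h import *;lever()"
```

```text
time_s: 30.35
eef_pos: [0.4637, 0.2798, 0.0885]
tcp_rot: [2.637, -1.706, -0.0]
force: [-2.8, 1.8, -0.1]
gripper_width: 0.0002
[ 340  228   36   55 1186] (np.float64(364.54605263157896), np.int64(274)) [0.0442 0.0219 0.103 ] r 0.0493 angle 1.111
30.35 [0.46374808 0.27978771 0.08846176] [-2.81632184  1.83541216 -0.05531011]
```

```bash
python3 -m creep '[{"tx":0.05,"ty":-0.04,"tz":0,"turn":-0.01},{"tx":0.1,"ty":-0.08,"tz":0,"turn":-0.02},{"tx":0.14,"ty":-0.12,"tz":0,"turn":-0.03},{"tx":0.18,"ty":-0.15,"tz":0,"turn":-0.04},{"tx":0.22,"ty":-0.18,"tz":0,"turn":-0.05},{"tx":0.26,"ty":-0.22,"tz":0,"turn":-0.06},{"tx":0.3,"ty":-0.26,"tz":0,"turn":-0.07},{"tx":0.3,"ty":-0.26,"tz":0,"turn":-0.07},{"tx":0.3,"ty":-0.26,"tz":0,"turn":-0.07},{"tx":0.3,"ty":-0.26,"tz":0,"turn":-0.07}]'
python3 -c "from h import *;lever()"
```

```text
time_s: 31.65
eef_pos: [0.467, 0.2772, 0.0886]
tcp_rot: [-2.576, 1.798, -0.0]
force: [-3.2, 1.5, -0.4]
gripper_width: 0.0006
[ 340  228   36   55 1168] (np.float64(364.5344262295082), np.int64(274)) [0.0458 0.0185 0.103 ] r 0.0494 angle 1.186
31.65 [0.46699072 0.27715581 0.08859221] [-3.18968525  1.45422769 -0.35681321]
```

```bash
python3 -m creep '[{"tx":0.03,"ty":-0.03,"tz":0,"turn":0},{"tx":0.06,"ty":-0.06,"tz":0,"turn":-0.01},{"tx":0.09,"ty":-0.09,"tz":0,"turn":-0.02},{"tx":0.12,"ty":-0.12,"tz":0,"turn":-0.03},{"tx":0.12,"ty":-0.12,"tz":0,"turn":-0.03},{"tx":0.12,"ty":-0.12,"tz":0,"turn":-0.03},{"tx":0.12,"ty":-0.12,"tz":0,"turn":-0.03},{"tx":0.12,"ty":-0.12,"tz":0,"turn":-0.03},{"tx":0.12,"ty":-0.12,"tz":0,"turn":-0.03},{"tx":0.12,"ty":-0.12,"tz":0,"turn":-0.03}]'
python3 -c "from h import *;lever()"
```

```text
time_s: 32.95
eef_pos: [0.4681, 0.2762, 0.0886]
tcp_rot: [-2.548, 1.837, 0.001]
force: [-3.5, 3.7, -0.9]
gripper_width: 0.0004
[ 339  228   37   55 1148] (np.float64(364.39), np.int64(274)) [0.0462 0.0173 0.103 ] r 0.0494 angle 1.212
32.95 [0.46806732 0.27616025 0.08859588] [-3.53531939  3.74863422 -0.85351911]
```

```bash
python3 -m creep '[{"tx":0.02,"ty":-0.03,"tz":0,"turn":0},{"tx":0.04,"ty":-0.06,"tz":0,"turn":0},{"tx":0.06,"ty":-0.09,"tz":0,"turn":-0.01},{"tx":0.08,"ty":-0.12,"tz":0,"turn":-0.02},{"tx":0.08,"ty":-0.12,"tz":0,"turn":-0.02},{"tx":0.08,"ty":-0.12,"tz":0,"turn":-0.02},{"tx":0.08,"ty":-0.12,"tz":0,"turn":-0.02},{"tx":0.08,"ty":-0.12,"tz":0,"turn":-0.02},{"tx":0.08,"ty":-0.12,"tz":0,"turn":-0.02},{"tx":0.08,"ty":-0.12,"tz":0,"turn":-0.02}]'
python3 -c "from h import *;lever()"
```

```text
time_s: 34.25
eef_pos: [0.4685, 0.2759, 0.0886]
tcp_rot: [-2.529, 1.862, 0.003]
force: [-4.3, 8.2, -0.1]
gripper_width: 0.0004
[ 339  228   36   55 1144] (np.float64(364.06484641638224), np.int64(274)) [0.0462 0.017  0.103 ] r 0.0492 angle 1.218
34.25 [0.4685153  0.27587758 0.08863031] [-4.27140825  8.15095915 -0.10816633]
```

9.2 N with no further motion means the hard stop, at about 1.1 rad. I'll let it spring back along the same arc.

```bash
python3 -m creep '[{"tx":-0.3,"ty":0.35,"tz":0,"turn":0.08},{"tx":-0.8,"ty":0.75,"tz":0,"turn":0.2},{"tx":-1.75,"ty":1.25,"tz":0,"turn":0.37},{"tx":-2.8,"ty":1.6,"tz":0,"turn":0.55},{"tx":-3.6,"ty":1.7,"tz":0,"turn":0.7},{"tx":-4.45,"ty":1.7,"tz":0,"turn":0.85},{"tx":-5.3,"ty":1.6,"tz":0,"turn":1.0},{"tx":-6.1,"ty":1.35,"tz":0,"turn":1.15},{"tx":-7.2,"ty":1,"tz":0,"turn":1.17},{"tx":-8.2,"ty":1,"tz":0,"turn":1.17}]'
python3 -c "from h import *;lever()"
```

```text
time_s: 35.55
eef_pos: [0.387, 0.2844, 0.0889]
tcp_rot: [3.137, -0.159, 0.002]
force: [-0.6, -0.1, -0.4]
gripper_width: 0.0004
[ 385  215   48   56 1566] (np.float64(416.2562189054726), np.int64(262)) [0.0035 0.049  0.103 ] r 0.0491 angle 0.071
[ 68 288  46  28 782] (np.float64(91.3076923076923), np.int64(307)) [-0.1433  0.0411  0.103 ] r 0.1491 angle -1.292
35.55 [0.38701643 0.28437176 0.08887947] [-0.61437186 -0.14829467 -0.39324773]
```

```bash
python3 -m creep '[{"tx":0,"ty":0,"tz":1,"turn":0},{"tx":0,"ty":0,"tz":4,"turn":0},{"tx":0,"ty":0,"tz":8,"turn":0},{"tx":0,"ty":0,"tz":12,"turn":0},{"tx":0,"ty":-2,"tz":14,"turn":0},{"tx":0,"ty":-6,"tz":14,"turn":0},{"tx":0,"ty":-10,"tz":14,"turn":0},{"tx":0,"ty":-12,"tz":14,"turn":0},{"tx":0,"ty":-12,"tz":14,"turn":0},{"tx":0,"ty":-12,"tz":14,"turn":0}]'
python3 - <<'E'
from h import *
np.set_printoptions(precision=4,suppress=True)
C=cam('wrist');cv2.imwrite('pics/w10.png',C[0]['frame'])
d=cam('scene');cv2.imwrite('pics/s5.png',cv2.resize(d[0]['frame'][150:350,240:560],(800,500),interpolation=cv2.INTER_CUBIC))
lever()
E
```

```text
time_s: 36.85
eef_pos: [0.3873, 0.1653, 0.2291]
tcp_rot: [-3.137, 0.156, -0.001]
force: [-0.5, 0.7, -0.3]
gripper_width: 0.0008
[345  17  21  25 366] (np.float64(354.1784232365145), np.int64(33)) [0.001  0.0457 0.103 ] r 0.0457 angle 0.023
[131  80  35  17 476] (np.float64(147.4733475479744), np.int64(88)) [-0.1581  0.0229  0.103 ] r 0.1597 angle -1.427
[579 169  26  19 384] (np.float64(591.7371428571429), np.int64(179)) [ 0.1893 -0.0824  0.103 ] r 0.2065 angle 1.981
36.95 [0.3871 0.1655 0.2288] [-0.0628  0.1393 -0.0368]
```

View pics/w10.png

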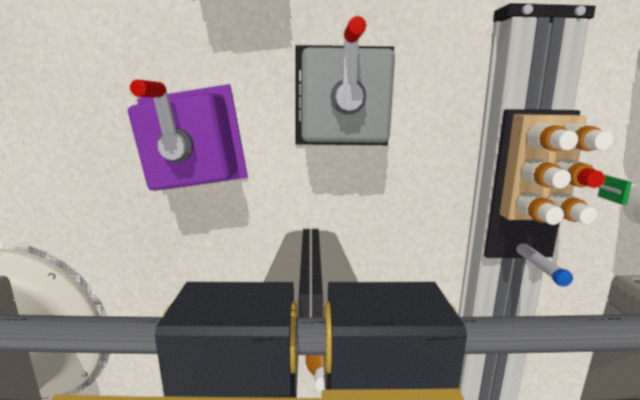

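View pics/s5.png

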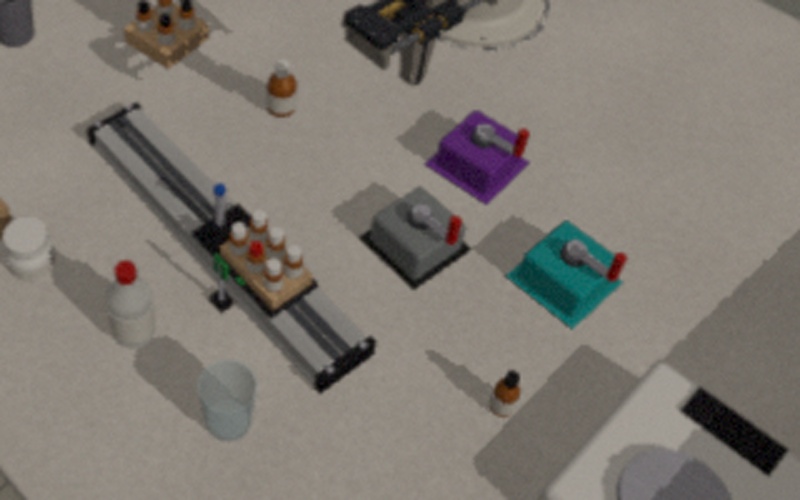

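```bash
python3 - <<'E'
from h import *
np.set_printoptions(precision=4,suppress=True)
C=cam('wrist');hsv=cv2.cvtColor(C[0]['frame'],cv2.COLOR_BGR2HSV)
v,u=np.nonzero(cv2.inRange(hsv,(100,150,80),(125,255,255)));print(onplane(C,[(u.mean(),v.mean())],.108))
C=cam('top');P=cloud(C)
for t in('white_jar','clear_bottle','beaker','pen_pot','amber_bottle','dropper','vial_block'):
    for r in manip.cut_out('top',t)[:1]: print(t,round(r['score'],2),np.median(P[r['mask']],0))
manip.sign_off();print(manip.observe()['time_s'])
E
```

```text
[[0.5995 0.0685 0.108 ]]
white_jar 0.62 [ 0.7832 -0.0699  0.0575]
clear_bottle 0.6 [0.7529 0.0908 0.0878]
beaker 0.83 [0.7705 0.2559 0.0411]
pen_pot 0.6 [ 0.5624 -0.439   0.0435]
amber_bottle 0.73 [0.6005 0.1292 0.0558]
dropper 0.74 [0.6009 0.1296 0.0567]
vial_block 0.81 [ 0.4034 -0.2587  0.0317]
the job is handed in; nothing more can be done
the job is handed in; nothing more can be done
```

The carrier is home in the catch and the grey counter's lever has been swung to its stop and released. I handed the job in at about 37 s on the robot's clock, with the arm clear of everything.

**Carrier:** I pushed the post along the rail. The force rose to about 5 N as the nose rode up the catch. Then the carrier jumped about 3.5 mm ahead of the fingers and the force fell to nearly zero. A light nudge afterwards met a steady 5.6 N against about 1.5 N of sliding friction, so the catch holds. Every force reading on the carrier stayed below 6 N, and nothing suggested it had been forced past. After I withdrew, the post was still where I left it, within measuring error.

**Counter:** I swung the lever along its arc until the force rose to 9 N with no further movement, at about 1.1 rad. I then let it spring back, and the last pictures show it at rest.

**Bystanders:** The white jar, clear bottle, beaker, pen pot and vial block measured within about 1–2 mm of where they started (up to 4 mm in height for the pot).

**Checks that failed or disagreed:**
- **Flag distance:** The carrier's middle measured about 11.5 mm past the flag. The catch can lie at most 10 mm past it, and the measuring error is about 2 mm.
- **First nudge:** The first millimetre met only 1.7 N before the resistance built up, which I took as play in the notch.
- **Amber bottle and dropper:** In the final check the network reported both at the carrier's own vials, so neither was measured. Both look unmoved in the last scene picture.

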